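# Clamp the terrine tin under the ratchet press

## Task

The small ratchet press on the worktop is still set to loosen. Flip its direction lever over to the clockwise side, so that the handle free-wheels anticlockwise, then work the handle back and forth until the plate is clamped firmly on the lidded tin: stop when the driving pull at the black knob has risen to about 10 newtons, and never force it past 14. Leave the tin and the other things where they stand, the lever on the clockwise side, and let go of the press.

Things in the scene. Friction and masses are not known exactly. Their poses are not given: they have to be found in the camera images.
- press: Steel bench press fixed to the worktop: base 170 x 210 x 20 mm, two posts, a cross beam with its top 145 mm up, the ratchet handle above. Origin at the centre of the base's underside; its z is the vertical screw axis. At yaw 0 the handle in mid swing points to -x. Two dark stop pins, tops at 192 mm, 110 mm from the axis at +-42 degrees from mid swing, end the handle's swing.
- wheel: Dark toothed wheel on the beam under the handle, 120 mm across, 18 upright teeth on its top face, tops 168 mm up; origin on the screw axis, at its underside, 148 mm up. Turning it clockwise seen from above lowers the plate 6 mm per radian. It stays where it is left.
- axis (a point): Point on the press's vertical screw axis, 190 mm above the worktop, at the height of the handle's flat bars.
- knob (a point): Centre (220 mm up) of the black upright knob fixed at the handle's end: 22 mm in diameter, 194 to 246 mm up, 140 mm from the axis. Pull there while moving: 5 to 6 N drives the wheel with the plate in the air, 1 to 2 N free-wheels, clicking; on touching the tin it rises some 0.25 N per mm of knob travel: 10 N clamps with 100 N, 14 N with 190 N. At rest friction hides most of it.
- handle (a joint): Swing of the handle about the screw axis, rad: 0 in mid swing, positive clockwise seen from above (with the handle pointing at the robot, the knob then goes to the robot's left); stops at -0.6 and 0.6. It stays where it is left. A full swing turns the wheel by at most three teeth (20 degrees each), so one to three driving strokes are needed.
- lever (a joint): Tilt of the direction lever, rad: 0 upright, 0.70 fully to the clockwise side (drives clockwise, which tightens; free-wheels anticlockwise), -0.70 to the anticlockwise side (loosens), where it starts. Its own weight drops it to the side it leans to; with its toe on a tooth it stays at 0.39 until the handle moves, and rocks between 0.39 and 0.70 as it clicks.
- lever_tip (a point): Centre of the lever's top, a steel roller weight 24 mm thick, 34 mm long along the handle, on a paddle 12 x 5 mm in the handle's window. It pivots 50 mm from the screw axis about the handle's length, 190 mm up; this point is 43 mm above the pivot and leans up to 28 mm to either side. About 1 N sideways tips it past upright. The bars round it are 194 mm high.
- plate: Round steel press plate, 76 mm across and 9 mm thick, with its dark screw rod above; origin at the centre of its underside, which starts 93 mm above the worktop, 4 to 9 mm above the tin's lid. It only goes up and down. On letting go, a tight plate may ease back to about 110 N and then stays.
- tin: Lidded aluminium terrine tin, 90 mm across at the lid and 60 mm tall, 0.6 kg, standing loose on the wooden board under the plate; origin at the centre of its underside.
- board: Wooden board 120 x 120 mm let into the press's base, fixed; its top is 24 to 29 mm above the worktop; origin 14 mm below its top.
- pepper_mill: Black pepper mill, stands loose on the worktop beside the press, 160 mm tall; origin at the centre of its underside. A bystander.
- salt_mill: White salt mill of the same shape, stands loose on the worktop beside the press, 160 mm tall; origin at the centre of its underside. A bystander.
- oil_bottle: Amber glass oil bottle, stands loose on the worktop beside the press, 190 mm tall; origin at the centre of its underside. A bystander.
- mug: White mug, stands loose on the worktop beside the press, 90 mm tall; origin at the centre of its underside. A bystander.
Mind the look-alikes: they are no part of the job. What is shaped like the tin but orange or purple is not meant.

How it is judged:
On the way, in this order (a step that is already met when the one before it is completed fails the run):
1. the direction lever has been flipped over to the clockwise side (value of joint lever above 0.2 rad), for 0.2 s.
2. the plate has been clamped on the tin with more than 50 N (contact force between plate and tin above 50 N and value of joint lever above 0.2 rad), for 0.2 s.
At the end, for the whole second after the job is handed in: The plate presses on the tin with more than 50 N, the direction lever leans to the clockwise side (over +0.2 rad), and the tin stands level (0.1 rad) and at rest, within 15 mm of where it stood (all of step 2 and distance of tin from where it was at the start of the episode below 0.015 m and angle between tin's own z axis and vertical below 0.1 rad and linear speed of tin below 0.02 m/s); the robot touches nothing.
It fails at once if the tin is overtightened: the plate presses on it with more than 260 N (about 17 N at the knob) (contact force between plate and tin above 260 N).
It fails at once if the tin is pushed out of place (30 mm) (distance of tin from where it was at the start of the episode above 0.03 m).
It fails at once if a bystander is knocked over or shoved by more than 30 mm (distance of any of pepper_mill, salt_mill, oil_bottle, mug from where it was at the start of the episode above 0.03 m or angle between any of pepper_mill, salt_mill, oil_bottle, mug's own z axis and vertical above 0.5 rad).
It also fails if it takes over 61 s, if anything falls off the work surface, if the arm or the gripper's body presses on something with over 40 N, if the wrist force passes 120 N, or if a joint passes its speed limit or range.

## Robot

A 6-joint arm with a two-finger parallel gripper is mounted at the origin on the work surface. World frame = base frame: x ahead of the robot, y to its left, z up, the work surface at z = 0. Lengths are in m, angles in rad, forces in N, time in s.
With the tool pointing down it reaches from about 0.35 to 0.975 m from the base axis. Payload 4.9 kg.
Tool frame: the origin (TCP) lies on the front face of the gripper's body, between the roots of the fingers; the fingertips stand ctrl.tip_extent ahead of it and the grasp point (between the pads) lies 54 mm ahead of it (ctrl.tip_extent is the distance from the TCP to the fingertips, in m); z points along the fingers, y is the line along which they close (so a half turn about z gives the same grasp; the last joint's range is limited). The gripper opens to 85 mm and grips with 20 to 120 N. Pads are 22 mm wide; open, the fingers measure 114 mm over their backs; the gripper's body (76 mm by 85 mm) begins 54 mm behind the grasp point. The pads swing forward as they close: fully open they stand 13 mm farther back than shut.
Start: joints at [1.064, 0.053, 1.613, -0, 1.476, -0.119], TCP at [0.236, 0.579, 0.304] pointing down, gripper open.
Joint ranges: [-3.01, 3.01], [-1.01, 2.22], [0.06, 2.58], [-1.02, 4.17], [0.09, 2.62], [-3.14, 3.14]. Speed limits (rad/s): [2.57, 2.57, 3.14, 3.14, 3.14, 3.14].

## Interface

Orientations are given as a rotation vector (axis times angle).
In Python, from station import ctrl gives the robot as it stands.
- The arm moves only by the tool apply_moves, never from a script. Its argument "rows" is one flat list of numbers, 6 for each row, row after row: the shift along the tool's x, y, z normalised to -1 to 1, where 1 is 0.6 m, then the turn, a rotation vector about the tool's x, y, z normalised to -1 to 1, where 1 is 90 degrees. A call has 1 to 20 rows; each row is the pose to reach, as a shift and turn from the pose commanded when the call began, along the tool's axes at that moment; what a row does not reach only later rows make up. A row lasts 1/10 s, in which the tool goes at most 50 mm and 8.59 degrees, less where a joint would pass 70% of its speed; a pose out of reach is approached as far as the arm can. A call with a number of a shift or a turn outside -1 to 1 is refused whole. A call with a gripper value outside its range is refused whole. "grip" is the opening, from 0 (shut) to 1 (fully open), set as the call begins (left out, the last holds). The fingers move at their own pace and stop on an object; "grip_force" is the grip in N (left out, the last holds). Time passes only in rows, so rows that repeat a pose let the fingers close. It gives the time, the measured TCP pose, the force, the opening and the grip force at its end, in the units of the state.
- ctrl.get_obs(): the state, without advancing time (a new reading comes with each control period).
- ctrl.get_image(name): name is "scene" or "side" or "wrist"; returns (picture, depth): 480x640x3 uint8, blue, green, red; 480x640 float32, m along the optical axis (not along the pixel's ray), 0 where there is no reading.
- ctrl.camera_model(name): a dict with "mtx" (3x3 intrinsics, pixels), "k1" (the pictures are not rectified: a ray, as slopes to the right and down, at radius r is drawn at 1 + k1 r^2 times it, then the intrinsics apply), "R" (3x3) and "t" (3): a world point X has camera coordinates R X + t; the wrist camera has in their place "tool_from_camera" (4x4, takes a point from camera to tool coordinates, whose origin is the TCP and whose axes are the flange's). Camera axes: x right, y down, z forward; pixel columns grow to the right and rows downward; lengths in m; the calibration is good to about 2 mm. A picture is of the moment at which its call begins: read the wrist's pose just before it. camera_model takes no time and is no camera call.
- ctrl.finish_job(): hands the job in; it is judged then, once.
The state is a dict: "t": time; "q": joint angles; "dq": joint speeds; "effort": joint torques, N m; "tool_pos": TCP position; "tool_rot": TCP orientation; "contact_force": force on the tool from outside, world axes, zero at the start; "wrist_torque": the same for the moment, N m; "opening": finger opening in m; "grip_force": force on a finger pad.
Only numpy, scipy, OpenCV 4.12 (cv2) and the standard library are available. Lean on these libraries where they do the work, as an engineer would, in place of code of your own. Each camera call takes 0.05 s, during which the arm holds its last target. There are 200 camera calls.

## Working session

There is one attempt and no reset: what is moved stays moved. The work goes in short steps, Python scripts to look and compute and a tool call to move; the robot and the scene stay as the last step left them, time stands still between calls to the robot, and variables do not carry over. Pictures are saved under pics/ and viewed, at most 10 in all, crops included, and the job is handed in when it is done.

Besides the shell and the picture viewer there is one more tool, called after "Request:" as name(argument=value, ...), one argument or row to a line, values as JSON. apply_moves: Moves the arm, as the interface text tells. Its arguments: {"type":"object","properties":{"rows":{"type":"array","items":{"type":"number"}},"grip":{"type":"number"},"grip_force":{"type":"number"}},"required":["rows"]}

```bash
mkdir -p pics
cat > h.py <<'E'
import numpy as np,cv2
from station import ctrl
from scipy.spatial.transform import Rotation as Ro
def grab(n,save=None):
    o=ctrl.get_obs(); im,d=ctrl.get_image(n); m=ctrl.camera_model(n)
    if save: cv2.imwrite('pics/'+save,im)
    return o,im,d,m
def cloud(o,d,m):
    K=np.array(m['mtx']);k=m['k1']
    v,u=np.mgrid[0:480,0:640]
    p=cv2.undistortPoints(np.stack([u.ravel(),v.ravel()],1).astype(float)[:,None],K,np.array([k,0,0,0.]))[:,0]
    z=d.ravel(); P=np.c_[p*z[:,None],z]
    if 'R' in m: W=(P-np.array(m['t']))@np.array(m['R'])
    else:
        T=np.array(m['tool_from_camera']); W=P@T[:3,:3].T+T[:3,3]
        W=W@Ro.from_rotvec(o['tool_rot']).as_matrix().T+o['tool_pos']
    W[z==0]=np.nan
    return W.reshape(480,640,3)
E
python3 - <<'E'
from h import *
for n in ('scene','side'):
    o,im,d,m=grab(n,n+'0.png'); np.save(n+'0.npy',cloud(o,d,m))
print(o, ctrl.tip_extent)
E
```

```text
{'t': 0.05, 'q': array([ 1.06400474e+00,  5.33182160e-02,  1.61423917e+00, -8.73181831e-06,
        1.47599890e+00, -1.18999696e-01]), 'dq': array([ 0.00044899, -0.0014479 , -0.00096097, -0.00023933, -0.0011544 ,
       -0.00145687]), 'effort': array([-2.19989652e-04, -3.95176542e+01, -3.71656966e+01, -1.48569889e-04,
        3.98414340e-03,  4.58653446e-06]), 'tool_pos': array([0.23611822, 0.57818815, 0.30271958]), 'tool_rot': array([-6.05215973e-01, -3.08213626e+00,  2.93834888e-03]), 'contact_force': array([-0.43949691,  0.35039003,  0.89813537]), 'wrist_torque': array([0.02168415, 0.01921408, 0.0053242 ]), 'grip_force': 0.0, 'opening': 0.08566243502934695} 0.0726
```

View pics/scene0.png

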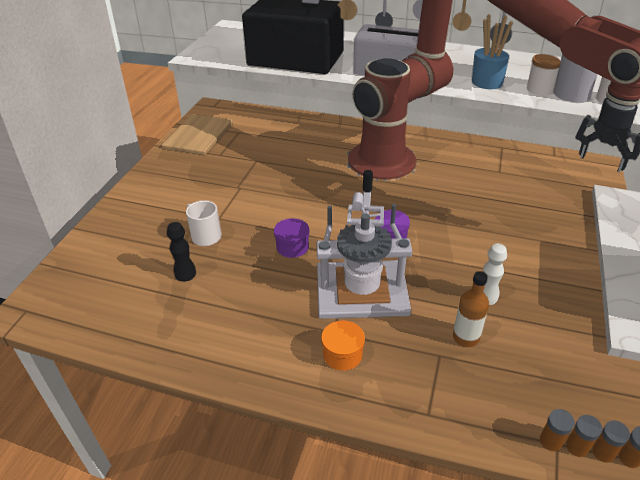

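View pics/side0.png

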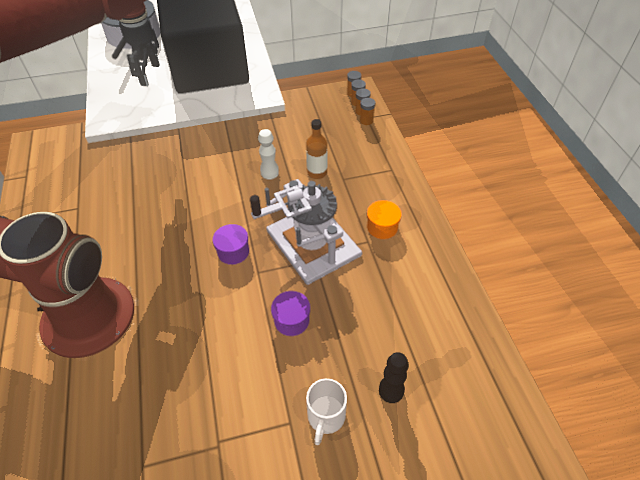

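The scene view shows the press at about (365,250) and the knob at (368,182), with the lever roller at about (358,200). The bottle and salt mill stand at the robot's left, the mug and pepper mill at its right. Next I measure these from the depth.

Run:
```python
from h import *
for n,kb,box in (('scene',(160,200,355,380),(170,320,310,420)),('side',(185,225,240,270),(175,285,240,365))):
    W=np.load(n+'0.npy'); im=cv2.imread(f'pics/{n}0.png')
    P=W[kb[0]:kb[1],kb[2]:kb[3]].reshape(-1,3); c=im[kb[0]:kb[1],kb[2]:kb[3]].reshape(-1,3)
    s=(c.max(1)<60)&(P[:,2]>.19)&(P[:,2]<.26); print(n,'knob',np.nanmedian(P[s],0),P[s].min(0),P[s].max(0),s.sum())
    P=W[box[0]:box[1],box[2]:box[3]].reshape(-1,3)
    for lo,hi,t in((.14,.146,'beam'),(.155,.172,'wheel'),(.015,.023,'base'),(.205,.25,'high')):
        s=(P[:,2]>lo)&(P[:,2]<hi)&(P[:,0]>.3)&(P[:,0]<.9); print(t,s.sum(),np.round(np.percentile(P[s],[2,50,98],axis=0),3).tolist())
        if t=='beam': 
            r=cv2.minAreaRect(P[s][:,:2].astype(np.float32)); print(r)
        if t=='base': print(cv2.minAreaRect(P[s][:,:2].astype(np.float32)))
    # crop
    cv2.imwrite(f'pics/{n}c.png',cv2.resize(im[box[0]-15:box[1]-20,box[2]-10:box[3]],None,fx=5 if n=='scene' else 5,fy=5,interpolation=cv2.INTER_CUBIC)[:600,:800])
```

```text
scene knob [0.44276008 0.04841361 0.22969265] [0.42262494 0.03640674 0.19670049] [0.45078011 0.0584512  0.25084645] 192
beam 466 [[0.477, -0.023, 0.14], [0.563, 0.115, 0.144], [0.623, 0.176, 0.146]]
((0.5508139133453369, 0.0683557465672493), (0.12053561210632324, 0.20921418070793152), 18.93811798095703)
wheel 1356 [[0.517, 0.018, 0.156], [0.585, 0.082, 0.161], [0.63, 0.131, 0.17]]
base 1677 [[0.476, -0.037, 0.016], [0.611, 0.089, 0.021], [0.675, 0.189, 0.023]]
((0.5231063365936279, 0.07219486683607101), (0.2690723240375519, 0.23582971096038818), 17.96310806274414)
high 471 [[0.432, 0.037, 0.206], [0.528, 0.053, 0.23], [0.582, 0.083, 0.248]]
side knob [0.43568049 0.04320188 0.22176094] [0.42701098 0.03939545 0.19386067] [0.44453831 0.05418437 0.24739661] 117
beam 314 [[0.478, -0.023, 0.14], [0.574, 0.0, 0.144], [0.62, 0.174, 0.146]]
((0.5418953895568848, 0.06896018236875534), (0.1114654690027237, 0.2116793692111969), 18.41623306274414)
wheel 932 [[0.476, -0.016, 0.156], [0.582, 0.057, 0.161], [0.626, 0.131, 0.171]]
base 1543 [[0.465, -0.037, 0.016], [0.54, 0.022, 0.02], [0.671, 0.162, 0.023]]
((0.5706055164337158, 0.13542240858078003), (0.3719455897808075, 0.3066113293170929), 67.6005630493164)
high 411 [[0.426, 0.038, 0.206], [0.518, 0.047, 0.232], [0.578, 0.083, 0.248]]
```

View pics/scenec.png

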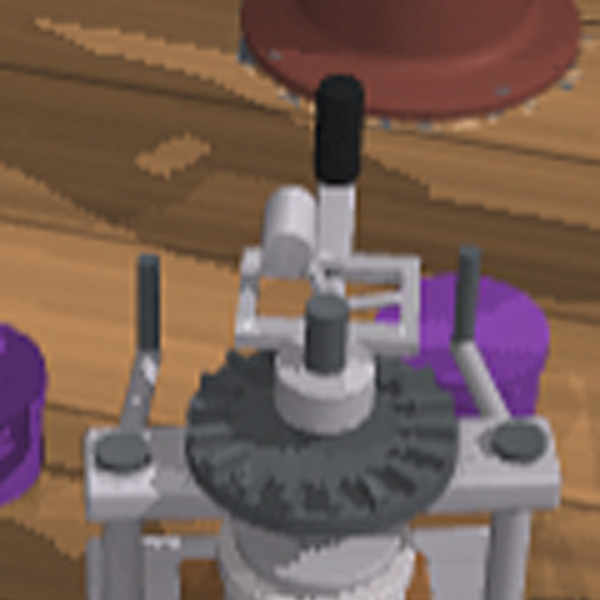

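The crop shows the lever roller at about (290,235), leaning to the robot's right, which is the loosening side. The handle points at the robot, close to mid swing. Next I fix the axis, pins and roller, and set up a planner.

```bash
cat >> h.py <<'E'
def plan(wps):
    o=ctrl.get_obs(); R0=Ro.from_rotvec(o['tool_rot']).as_matrix()
    for x,y,z,a in wps:
        a=np.radians(a); Y=np.array([np.cos(a),np.sin(a),0]);Z=np.array([0,0,-1.]);R=np.c_[np.cross(Y,Z),Y,Z]
        print(np.round(np.r_[R0.T@(np.array([x,y,z])-o['tool_pos'])/.6,Ro.from_matrix(R0.T@R).as_rotvec()/(np.pi/2)],3).tolist())
E
python3 - <<'E'
from h import *
from scipy.optimize import least_squares
Ps=[];Cs=[]
for n in('scene','side'):
    W=np.load(n+'0.npy').reshape(-1,3); im=cv2.imread(f'pics/{n}0.png').reshape(-1,3)
    s=(W[:,0]>.4)&(W[:,0]<.7)&(W[:,1]>-.1)&(W[:,1]<.25)&(W[:,2]>.1)
    P,C=W[s],im[s].astype(int)
    dark=C.max(1)<95
    w=P[dark&(P[:,2]>.162)&(P[:,2]<.171)]
    w=w[np.hypot(w[:,0]-.572,w[:,1]-.075)<.07]
    print(n,'wheel circle',cv2.minEnclosingCircle(w[:,:2].astype(np.float32)),len(w))
    e=P[(P[:,2]>.174)&(P[:,2]<.194)&dark]
    for sg in(0,1):
        q=e[(e[:,1]>.11) if sg else (e[:,1]<.0)]; print('pin',np.round(np.median(q,0),3),len(q))
    q=P[(P[:,2]>.203)&(P[:,0]>.46)&(P[:,0]<.56)&(P[:,1]<.08)]
    print('roller',np.round(np.percentile(q,[3,50,97],axis=0),3).tolist(),len(q))
    q=P[(P[:,2]>.20)&(P[:,0]>.56)&(P[:,2]<.28)]; print('rod',np.round(np.percentile(q,[3,50,97],axis=0),3).tolist(),len(q))
    q=P[(P[:,2]>.20)&(P[:,0]<.455)]; print('knob',np.round(np.percentile(q,[3,50,97],axis=0),3).tolist(),len(q))
E
```

```text
scene wheel circle ((0.5745865106582642, 0.07434084266424179), 0.06069904565811157) 479
pin [ 0.52  -0.018  0.184] 29
pin [0.473 0.119 0.185] 30
roller [[0.511, 0.037, 0.207], [0.536, 0.05, 0.236], [0.546, 0.061, 0.243]] 184
rod [[0.566, 0.067, 0.201], [0.578, 0.076, 0.221], [0.584, 0.084, 0.231]] 125
knob [[0.429, 0.038, 0.202], [0.442, 0.049, 0.229], [0.449, 0.058, 0.249]] 196
side wheel circle ((0.5721500515937805, 0.07558091729879379), 0.05956621840596199) 183
pin [ 0.517 -0.02   0.183] 14
pin [0.472 0.119 0.183] 14
roller [[0.51, 0.038, 0.226], [0.526, 0.045, 0.238], [0.543, 0.057, 0.243]] 162
rod [[0.563, 0.069, 0.2], [0.571, 0.075, 0.221], [0.58, 0.086, 0.23]] 104
knob [[0.425, 0.04, 0.202], [0.434, 0.045, 0.231], [0.445, 0.059, 0.248]] 177
```

Run:
```python
from h import *
plan([(.536,.0045,.38,101.2),(.536,.0045,.31,101.2)])
```

```text
[-0.824, -0.696, -0.128, -0.001, -0.0, -0.371]
[-0.824, -0.696, -0.011, -0.001, -0.0, -0.371]
```

Request:
apply_moves(
  rows=[0,0,-0.13,0,0,0,-0.824,-0.696,-0.128,0,0,-0.371,-0.824,-0.696,-0.128,0,0,-0.371,-0.824,-0.696,-0.128,0,0,-0.371,-0.824,-0.696,-0.128,0,0,-0.371,-0.824,-0.696,-0.128,0,0,-0.371,-0.824,-0.696,-0.128,0,0,-0.371,-0.824,-0.696,-0.128,0,0,-0.371,-0.824,-0.696,-0.128,0,0,-0.371,-0.824,-0.696,-0.128,0,0,-0.371,-0.824,-0.696,-0.128,0,0,-0.371,-0.824,-0.696,-0.128,0,0,-0.371,-0.824,-0.696,-0.128,0,0,-0.371,-0.824,-0.696,-0.128,0,0,-0.371,-0.824,-0.696,-0.128,0,0,-0.371,-0.824,-0.696,-0.128,0,0,-0.371,-0.824,-0.696,-0.128,0,0,-0.371,-0.824,-0.696,-0.128,0,0,-0.371],
  grip=0,
)

```text
t: 1.9
tool_pos: [0.5356, 0.0065, 0.3806]
tool_rot: [0.309, -3.126, -0.001]
contact_force: [0.5, -0.2, -0.6]
opening: 0.0003
grip_force: 0.0
```

Run:
```python
from h import *
o,im,d,m=grab('wrist','w1.png'); W=cloud(o,d,m)
print(o['t'],o['tool_pos'],o['opening'],o['contact_force'],ctrl.tip_extent)
W=W.reshape(-1,3)
q=W[(W[:,2]>.205)&(W[:,2]<.26)&(W[:,0]>.49)&(W[:,0]<.56)&(abs(W[:,1]-.05)<.06)]; print('roller',len(q),np.round(np.percentile(q,[3,50,97],axis=0),3).tolist())
plan([(.536,.0045,.287,101.2),(.536,.0045,.287,101.2),(.524,.0555,.287,101.2)])
```

```text
1.9 [0.53556566 0.00645263 0.38056344] 0.00029839640146634176 [ 0.45728214 -0.24283239 -0.60681662] 0.0726
roller 2568 [[0.511, 0.037, 0.226], [0.526, 0.048, 0.238], [0.544, 0.06, 0.24]]
[0.0, -0.003, 0.156, 0.0, 0.0, 0.001]
[0.0, -0.003, 0.156, 0.0, 0.0, 0.001]
[0.003, 0.084, 0.156, 0.0, 0.0, 0.001]
```

View pics/w1.png

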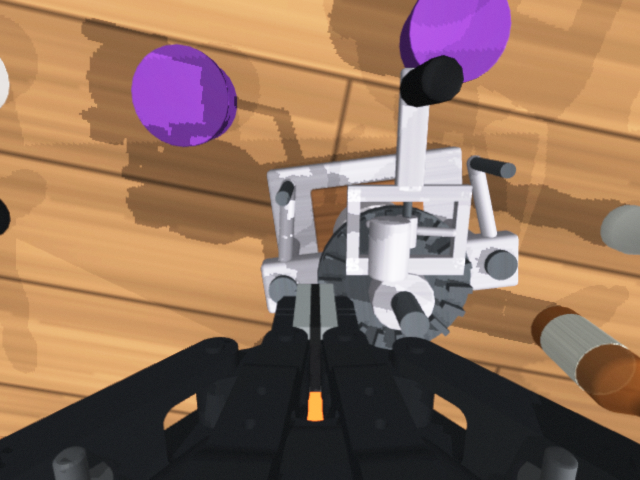

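The wrist view shows the roller at (388,245), leaning left, with the closed fingertips at (315,300). The way down beside it is clear, so I lower and push the lever over.

Request:
apply_moves(
  rows=[0,0,0.08,0,0,0,0,0,0.156,0,0,0,0,0,0.156,0,0,0,0,0.01,0.156,0,0,0,0,0.02,0.156,0,0,0,0,0.03,0.156,0,0,0,0,0.04,0.156,0,0,0,0,0.05,0.156,0,0,0,0,0.06,0.156,0,0,0,0,0.07,0.156,0,0,0,0,0.08,0.156,0,0,0,0,0.084,0.156,0,0,0,0,0.084,0.156,0,0,0],
)

```text
t: 3.25
tool_pos: [0.5262, 0.0548, 0.2869]
tool_rot: [0.307, -3.126, -0.0]
contact_force: [-0.4, 0.7, 0.8]
opening: -0.0001
grip_force: 0.0
```

Run:
```python
from h import *
o,im,d,m=grab('side','s2.png')
print(o['t'],o['tool_pos'],o['contact_force'])
cv2.imwrite('pics/s2c.png',cv2.resize(im[140:260,220:370],None,fx=4,fy=4,interpolation=cv2.INTER_CUBIC))
```

```text
3.25 [0.52620136 0.05484933 0.28692555] [-0.35292935  0.68897938  0.82235896]
```

View pics/s2c.png

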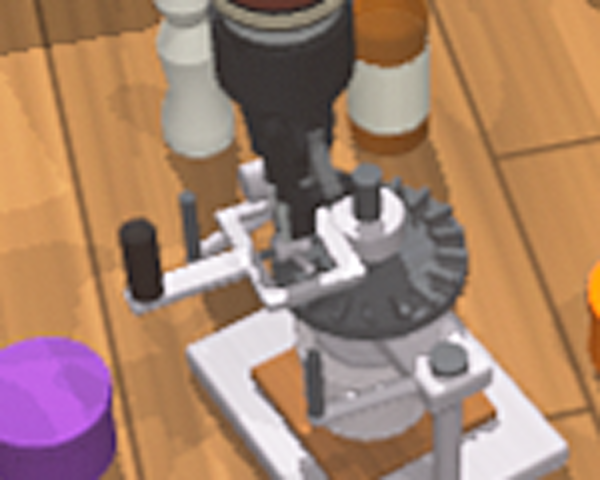

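The roller is now on the far side of the finger, at about (255,180), so the lever has flipped. Next I back off, lift, and go over the knob with the fingers part open.

Run:
```python
from h import *
plan([(.436,.048,.36,101.2),(.436,.048,.281,101.2)])
```

```text
[0.15, 0.018, -0.122, -0.0, -0.0, -0.0]
[0.15, 0.018, 0.01, -0.0, -0.0, -0.0]
```

Request:
apply_moves(
  rows=[0,-0.03,-0.01,0,0,0,0,-0.03,-0.07,0,0,0,0,-0.03,-0.122,0,0,0,0.08,0,-0.122,0,0,0,0.15,0.018,-0.122,0,0,0,0.15,0.018,-0.122,0,0,0,0.15,0.018,-0.122,0,0,0],
  grip=0.42,
)

```text
t: 4.0
tool_pos: [0.4355, 0.0475, 0.3606]
tool_rot: [-0.305, 3.125, -0.001]
contact_force: [0.3, -0.8, 0.9]
opening: 0.0361
grip_force: 0.0
```

Run:
```python
from h import *
o,im,d,m=grab('wrist','w2.png'); W=cloud(o,d,m).reshape(-1,3)
print(o['t'],o['tool_pos'],o['contact_force'],o['opening'])
q=W[(W[:,2]>.243)&(W[:,2]<.25)&(np.hypot(W[:,0]-.436,W[:,1]-.048)<.03)]; print('knob top',len(q),cv2.minEnclosingCircle(q[:,:2].astype(np.float32)) if len(q) else 0)
o,im,d,m=grab('scene'); W=cloud(o,d,m).reshape(-1,3); C=im.reshape(-1,3)
q=W[(W[:,2]>.205)&(W[:,2]<.26)&(W[:,0]>.5)&(W[:,0]<.56)&(W[:,1]>.03)&(W[:,1]<.13)]; print('roller',len(q),np.round(np.percentile(q,[3,50,97],axis=0),3).tolist())
```

```text
4.0 [0.43545581 0.04754085 0.36058515] [ 0.28591413 -0.75777954  0.86690696] 0.03613670879894065
knob top 1312 ((0.4358673691749573, 0.05116497725248337), 0.010834159329533577)
roller 180 [[0.505, 0.076, 0.209], [0.529, 0.09, 0.233], [0.538, 0.102, 0.239]]
```

View pics/w2.png

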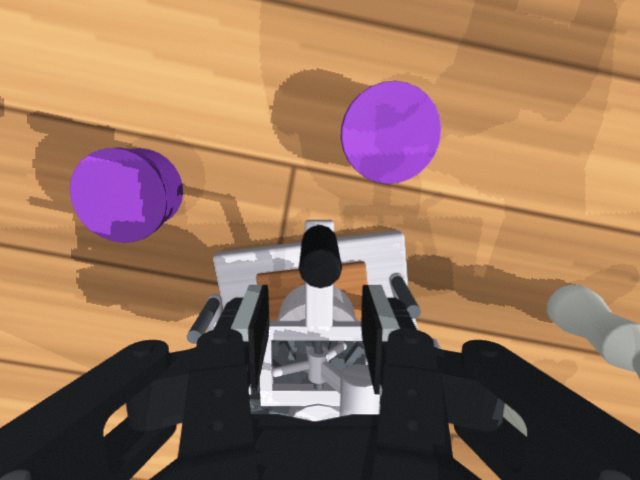

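The knob stands centred between the fingers at (320,255), and the roller is on the clockwise side at (360,385). Measured knob radius is 139 mm, which fits the given 140. I lower round the knob and free-wheel back.

```bash
cat >> h.py <<'E'
A=np.array([.573,.075]); M=np.radians(198.2)
def arc(phis,z=.281):
    w=[]
    for f in phis:
        a=M-f; w.append((A[0]+.14*np.cos(a),A[1]+.14*np.sin(a),z,np.degrees(a)-90))
    return w
def phi(p): return M-(np.arctan2(p[1]-A[1],p[0]-A[0])%(2*np.pi))
E
python3 - <<'E'
from h import *
plan(arc([.14])+arc(np.linspace(.14,-.62,13)[1:]))
E
```

```text
[0.001, 0.005, 0.133, -0.0, 0.0, 0.011]
[0.001, -0.01, 0.133, -0.0, 0.0, -0.03]
[-0.0, -0.024, 0.133, -0.0, 0.0, -0.07]
[-0.002, -0.039, 0.133, -0.0, 0.0, -0.11]
[-0.005, -0.053, 0.133, -0.0, 0.0, -0.151]
[-0.009, -0.068, 0.133, -0.0, 0.0, -0.191]
[-0.014, -0.082, 0.133, -0.0, 0.0, -0.231]
[-0.02, -0.095, 0.133, -0.0, 0.0, -0.271]
[-0.026, -0.109, 0.133, -0.0, 0.0, -0.312]
[-0.033, -0.121, 0.133, -0.0, 0.0, -0.352]
[-0.042, -0.134, 0.133, -0.0, 0.0, -0.392]
[-0.05, -0.145, 0.133, -0.0, 0.0, -0.433]
[-0.06, -0.157, 0.133, -0.0, 0.0, -0.473]
```

Request:
apply_moves(
  rows=[0.001,0.005,0.05,0,0,0.01,0.001,0.005,0.1,0,0,0.01,0.001,0.005,0.133,0,0,0.01,0.001,0.005,0.133,0,0,0.01,0.001,-0.01,0.133,0,0,-0.03,0,-0.024,0.133,0,0,-0.07,-0.002,-0.039,0.133,0,0,-0.11,-0.005,-0.053,0.133,0,0,-0.151,-0.009,-0.068,0.133,0,0,-0.191,-0.014,-0.082,0.133,0,0,-0.231,-0.02,-0.095,0.133,0,0,-0.271,-0.026,-0.109,0.133,0,0,-0.312,-0.033,-0.121,0.133,0,0,-0.352,-0.042,-0.134,0.133,0,0,-0.392,-0.05,-0.145,0.133,0,0,-0.433,-0.06,-0.157,0.133,0,0,-0.473,-0.06,-0.157,0.133,0,0,-0.473],
)

```text
t: 5.8
tool_pos: [0.4912, -0.0387, 0.282]
tool_rot: [-1.418, 2.802, -0.002]
contact_force: [1.3, -0.5, -0.2]
opening: 0.0356
grip_force: 0.0
```

Run:
```python
from h import *
o,im,d,m=grab('side','s3.png')
print(o['t'],o['tool_pos'],o['contact_force'],o['opening'],phi(o['tool_pos']))
cv2.imwrite('pics/s3c.png',cv2.resize(im[130:280,210:390],None,fx=4,fy=4,interpolation=cv2.INTER_CUBIC))
plan(arc(np.linspace(-.62,.55,20)[1:]))
```

```text
5.8 [ 0.49115124 -0.03866416  0.28195461] [ 1.26977779 -0.49362372 -0.23036437] 0.035634728705223176 -0.629062136399904
[-0.001, 0.015, 0.001, -0.001, 0.0, 0.038]
[-0.002, 0.03, 0.001, -0.001, 0.0, 0.077]
[-0.004, 0.044, 0.001, -0.001, 0.0, 0.117]
[-0.007, 0.058, 0.001, -0.001, 0.0, 0.156]
[-0.011, 0.072, 0.001, -0.001, 0.0, 0.195]
[-0.016, 0.085, 0.001, -0.001, 0.0, 0.234]
[-0.021, 0.099, 0.001, -0.001, 0.0, 0.273]
[-0.028, 0.112, 0.001, -0.001, 0.0, 0.313]
[-0.035, 0.124, 0.001, -0.001, 0.0, 0.352]
[-0.043, 0.136, 0.001, -0.001, 0.0, 0.391]
[-0.051, 0.147, 0.001, -0.001, 0.0, 0.43]
[-0.061, 0.158, 0.001, -0.001, 0.0, 0.469]
[-0.071, 0.169, 0.001, -0.001, 0.0, 0.509]
[-0.081, 0.178, 0.001, -0.001, 0.001, 0.548]
[-0.093, 0.187, 0.001, -0.001, 0.001, 0.587]
[-0.104, 0.196, 0.001, -0.001, 0.001, 0.626]
[-0.116, 0.203, 0.001, -0.001, 0.001, 0.665]
[-0.129, 0.21, 0.001, -0.001, 0.001, 0.705]
[-0.142, 0.216, 0.001, -0.0, 0.001, 0.744]
```

View pics/s3c.png

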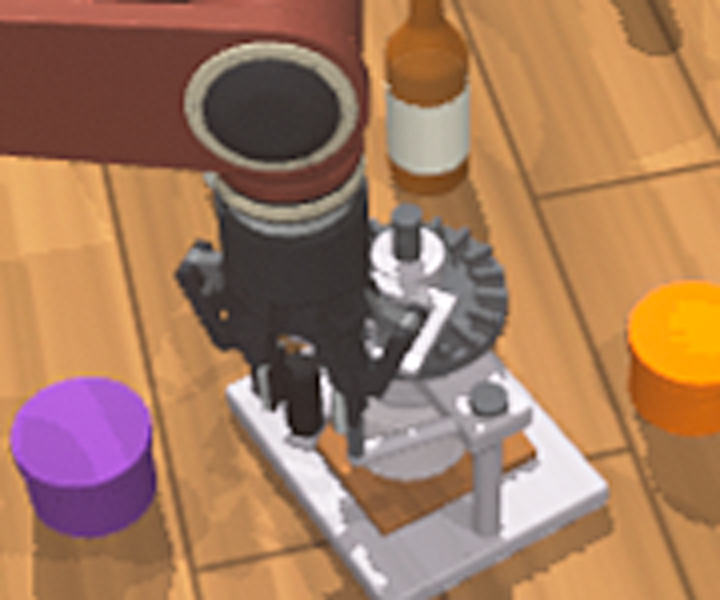

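The knob sits between the fingers at (305,395) and the handle is near the -0.6 stop. I start the driving stroke; its first 0.5 rad is well short of the minimum gap.

Request:
apply_moves(
  rows=[-0.001,0.015,0,0,0,0.038,-0.002,0.03,0,0,0,0.077,-0.004,0.044,0,0,0,0.117,-0.007,0.058,0,0,0,0.156,-0.011,0.072,0,0,0,0.195,-0.016,0.085,0,0,0,0.234,-0.021,0.099,0,0,0,0.273,-0.028,0.112,0,0,0,0.313,-0.035,0.124,0,0,0,0.352,-0.043,0.136,0,0,0,0.391],
)

```text
t: 6.85
tool_pos: [0.4395, 0.0305, 0.2814]
tool_rot: [-0.499, 3.1, -0.006]
contact_force: [2.9, -5.2, -1.8]
opening: 0.0357
grip_force: 3.0
```

```bash
cat > st.py <<'E'
from h import *
import sys
o=ctrl.get_obs(); f=phi(o['tool_pos']); a=M-f
print(o['t'],'phi',f,'F',o['contact_force'],'tangential',o['contact_force'][:2]@[np.sin(a),-np.cos(a)])
s=eval(sys.argv[1]); plan(arc(s))
E
python3 st.py "np.arange(0,.56,.05)"
```

```text
6.85 phi -0.004299475240436834 F [ 2.9279359  -5.19726895 -1.83452121] tangential -5.856682280136722
[-0.001, 0.001, 0.001, -0.003, 0.001, 0.001]
[-0.002, 0.013, 0.001, -0.003, 0.001, 0.033]
[-0.002, 0.024, 0.0, -0.003, 0.001, 0.065]
[-0.004, 0.036, 0.0, -0.003, 0.001, 0.096]
[-0.006, 0.047, 0.0, -0.003, 0.001, 0.128]
[-0.009, 0.059, 0.0, -0.003, 0.001, 0.16]
[-0.012, 0.07, 0.0, -0.003, 0.001, 0.192]
[-0.016, 0.081, 0.0, -0.003, 0.001, 0.224]
[-0.02, 0.092, 0.0, -0.003, 0.001, 0.256]
[-0.025, 0.102, 0.0, -0.003, 0.001, 0.287]
[-0.03, 0.113, 0.0, -0.003, 0.001, 0.319]
[-0.036, 0.123, 0.0, -0.003, 0.001, 0.351]
```

Request:
apply_moves(
  rows=[-0.002,0.013,0,0,0,0.033,-0.002,0.024,0,0,0,0.065,-0.004,0.036,0,0,0,0.096],
)

```text
t: 7.15
tool_pos: [0.4344, 0.0515, 0.2813]
tool_rot: [0.265, -3.13, 0.007]
contact_force: [-1.2, -7.2, 0.5]
opening: 0.0361
grip_force: 3.1
```

Request:
apply_moves(
  rows=[-0.002,0.013,0,0,0,0.033,-0.002,0.024,0,0,0,0.065],
)

```text
t: 7.35
tool_pos: [0.4332, 0.0661, 0.2812]
tool_rot: [-0.105, 3.139, -0.006]
contact_force: [1.3, -5.9, -1.4]
opening: 0.036
grip_force: 2.8
```

```bash
python3 st.py "phi(o['tool_pos'])+np.arange(0.04,.5,.04)"
```

```text
7.35 phi 0.25396200674794267 F [ 1.31789607 -5.91702687 -1.37858902] tangential -5.988908078951384
[-0.0, 0.009, 0.0, -0.003, 0.0, 0.027]
[-0.001, 0.019, 0.0, -0.003, 0.0, 0.053]
[-0.002, 0.028, 0.0, -0.003, 0.0, 0.078]
[-0.003, 0.037, 0.0, -0.003, 0.0, 0.104]
[-0.005, 0.046, 0.0, -0.003, 0.0, 0.129]
[-0.007, 0.055, 0.0, -0.003, 0.0, 0.155]
[-0.009, 0.064, 0.0, -0.003, 0.001, 0.18]
[-0.012, 0.073, 0.0, -0.003, 0.001, 0.206]
[-0.015, 0.082, 0.0, -0.003, 0.001, 0.231]
[-0.019, 0.091, 0.0, -0.002, 0.001, 0.257]
[-0.023, 0.099, -0.0, -0.002, 0.001, 0.282]
[-0.027, 0.108, -0.0, -0.002, 0.001, 0.308]
```

Request:
apply_moves(
  rows=[0,0.009,0,0,0,0.027,-0.001,0.019,0,0,0,0.053,-0.002,0.028,0,0,0,0.078],
)

```text
t: 7.65
tool_pos: [0.433, 0.0829, 0.2812]
tool_rot: [-0.087, -3.14, 0.006]
contact_force: [-1.5, -6.6, 1.5]
opening: 0.0358
grip_force: 2.9
```

Request:
apply_moves(
  rows=[0,0.009,0,0,0,0.027,-0.001,0.019,0,0,0,0.053],
)

```text
t: 7.85
tool_pos: [0.4341, 0.0942, 0.2812]
tool_rot: [-0.218, -3.133, 0.006]
contact_force: [-4.2, -5.7, 1.1]
opening: 0.0361
grip_force: 3.0
```

```bash
python3 st.py "phi(o['tool_pos'])+np.arange(0.04,.25,.04)"
```

```text
7.85 phi 0.4552398763292911 F [-4.23816359 -5.74359051  1.13650361] tangential -6.270600879312494
[-0.001, 0.009, 0.0, -0.003, -0.0, 0.025]
[-0.001, 0.019, 0.0, -0.003, -0.0, 0.05]
[-0.002, 0.028, 0.0, -0.003, -0.0, 0.076]
[-0.003, 0.037, 0.0, -0.003, -0.0, 0.101]
[-0.005, 0.046, 0.0, -0.003, -0.0, 0.127]
[-0.007, 0.055, 0.0, -0.003, -0.0, 0.152]
```

Request:
apply_moves(
  rows=[-0.001,0.009,0,0,0,0.025,-0.001,0.019,0,0,0,0.05,-0.002,0.028,0,0,0,0.076],
)

```text
t: 8.15
tool_pos: [0.4374, 0.1108, 0.2811]
tool_rot: [-0.404, -3.114, 0.006]
contact_force: [-2.8, -6.3, 1.8]
opening: 0.0359
grip_force: 3.5
```

```bash
python3 st.py "np.r_[np.linspace(phi(o['tool_pos']),-.62,16)[1:]]"
```

```text
8.15 phi 0.5756480225375138 F [-2.75272269 -6.29815732  1.77201577] tangential -6.79204984989106
[-0.001, -0.019, 0.0, -0.003, -0.001, -0.051]
[-0.003, -0.037, 0.0, -0.003, -0.001, -0.101]
[-0.007, -0.055, 0.0, -0.003, -0.001, -0.152]
[-0.012, -0.073, 0.0, -0.003, -0.001, -0.203]
[-0.019, -0.091, 0.001, -0.003, -0.001, -0.254]
[-0.027, -0.107, 0.001, -0.003, -0.001, -0.304]
[-0.036, -0.124, 0.001, -0.003, -0.001, -0.355]
[-0.046, -0.139, 0.001, -0.002, -0.001, -0.406]
[-0.058, -0.153, 0.001, -0.002, -0.001, -0.457]
[-0.071, -0.167, 0.001, -0.002, -0.001, -0.507]
[-0.085, -0.179, 0.001, -0.002, -0.002, -0.558]
[-0.099, -0.191, 0.001, -0.002, -0.002, -0.609]
[-0.115, -0.201, 0.001, -0.002, -0.002, -0.66]
[-0.131, -0.21, 0.001, -0.002, -0.002, -0.71]
[-0.148, -0.217, 0.001, -0.002, -0.002, -0.761]
```

Request:
apply_moves(
  rows=[-0.001,-0.019,0,0,0,-0.051,-0.003,-0.037,0,0,0,-0.101,-0.007,-0.055,0,0,0,-0.152,-0.012,-0.073,0,0,0,-0.203,-0.019,-0.091,0,0,0,-0.254,-0.027,-0.107,0,0,0,-0.304,-0.036,-0.124,0,0,0,-0.355,-0.046,-0.139,0,0,0,-0.406,-0.058,-0.153,0,0,0,-0.457,-0.071,-0.167,0,0,0,-0.507,-0.085,-0.179,0,0,0,-0.558,-0.099,-0.191,0,0,0,-0.609,-0.115,-0.201,0,0,0,-0.66,-0.131,-0.21,0,0,0,-0.71,-0.148,-0.217,0,0,0,-0.761],
)

```text
t: 9.65
tool_pos: [0.4912, -0.037, 0.2812]
tool_rot: [1.427, -2.799, -0.0]
contact_force: [-1.2, 0.3, 1.0]
opening: 0.0358
grip_force: 0.6
```

```bash
python3 st.py "phi(o['tool_pos'])+np.arange(0.04,.5,.04)"
python3 - <<'E'
from h import *
o,im,d,m=grab('scene'); W=cloud(o,d,m).reshape(-1,3); r=W[:,:2]-A
u=np.array([np.cos(M-phi(o['tool_pos'])),np.sin(M-phi(o['tool_pos']))]);t=np.array([u[1],-u[0]])
q=(W[:,2]>.205)&(W[:,2]<.26)&(r@u>.03)&(r@u<.068)&(abs(r@t)<.05)
print(q.sum(),np.percentile((r@t)[q],[3,50,97]),np.percentile(W[q,2],[3,50,97]))
E
```

```text
9.65 phi -0.6223236835810795 F [-1.16493245  0.29170503  0.99232347] tangential 1.1127828516485834
[0.002, 0.009, 0.0, 0.0, -0.0, 0.027]
[0.001, 0.019, 0.0, 0.0, -0.0, 0.053]
[0.001, 0.028, 0.0, 0.0, -0.0, 0.078]
[-0.001, 0.037, 0.0, 0.0, -0.0, 0.104]
[-0.003, 0.046, 0.0, 0.0, -0.0, 0.129]
[-0.005, 0.055, 0.0, 0.0, -0.0, 0.155]
[-0.007, 0.064, 0.0, 0.0, -0.0, 0.18]
[-0.01, 0.073, 0.0, 0.0, -0.0, 0.206]
[-0.013, 0.082, 0.0, 0.0, -0.0, 0.231]
[-0.016, 0.091, 0.0, 0.0, -0.0, 0.257]
[-0.02, 0.099, 0.0, 0.0, -0.0, 0.282]
[-0.024, 0.108, 0.0, 0.0, -0.0, 0.308]
216 [0.00646496 0.01255308 0.02694488] [0.20814941 0.23443568 0.24300233]
```

Request:
apply_moves(
  rows=[0.002,0.009,0,0,0,0.027,0.001,0.019,0,0,0,0.053,0.001,0.028,0,0,0,0.078,-0.001,0.037,0,0,0,0.104],
)

```text
t: 10.1
tool_pos: [0.4733, -0.0232, 0.2812]
tool_rot: [-1.185, 2.909, -0.002]
contact_force: [-0.4, -0.9, -0.1]
opening: 0.0361
grip_force: 0.6
```

Request:
apply_moves(
  rows=[0,0.009,0,0,0,0.026,-0.001,0.019,0,0,0,0.052],
)

```text
t: 10.3
tool_pos: [0.4657, -0.0145, 0.2812]
tool_rot: [-1.065, 2.955, -0.002]
contact_force: [-0.3, -1.2, -0.0]
opening: 0.036
grip_force: 0.5
```

Request:
apply_moves(
  rows=[0,0.009,0,0,0,0.026,-0.001,0.019,0,0,0,0.052],
)

```text
t: 10.5
tool_pos: [0.4588, -0.0054, 0.2812]
tool_rot: [-0.943, 2.996, -0.002]
contact_force: [-0.5, -0.9, 0.3]
opening: 0.0357
grip_force: 0.4
```

```bash
python3 st.py "phi(o['tool_pos'])+np.arange(0.03,.5,.03)"
```

```text
10.5 phi -0.29566822373451673 F [-0.47374151 -0.9141992   0.27223025] tangential -0.47490163736875546
[0.001, 0.007, 0.0, -0.001, 0.0, 0.017]
[0.0, 0.014, 0.0, -0.001, 0.0, 0.036]
[-0.0, 0.021, 0.0, -0.001, 0.0, 0.055]
[-0.001, 0.028, 0.0, -0.001, 0.0, 0.074]
[-0.002, 0.035, 0.0, -0.001, 0.0, 0.093]
[-0.003, 0.042, 0.0, -0.001, 0.0, 0.113]
[-0.004, 0.049, 0.0, -0.001, 0.0, 0.132]
[-0.006, 0.055, 0.0, -0.001, 0.0, 0.151]
[-0.008, 0.062, 0.0, -0.001, 0.0, 0.17]
[-0.01, 0.069, 0.0, -0.001, 0.0, 0.189]
[-0.012, 0.076, 0.0, -0.001, 0.0, 0.208]
[-0.014, 0.082, 0.0, -0.001, 0.0, 0.227]
[-0.017, 0.089, 0.0, -0.001, 0.0, 0.246]
[-0.019, 0.095, 0.0, -0.001, 0.0, 0.265]
[-0.022, 0.102, 0.0, -0.001, 0.0, 0.284]
[-0.025, 0.108, 0.0, -0.001, 0.0, 0.304]
```

Request:
apply_moves(
  rows=[0,0.007,0,0,0,0.018,0,0.014,0,0,0,0.036,0,0.021,0,0,0,0.055],
)

```text
t: 10.8
tool_pos: [0.4517, 0.005, 0.2813]
tool_rot: [-0.814, 3.033, -0.001]
contact_force: [0.6, -0.9, -0.8]
opening: 0.0357
grip_force: 0.4
```

Request:
apply_moves(
  rows=[0,0.007,0,0,0,0.018,0,0.014,0,0,0,0.037],
)

```text
t: 11.0
tool_pos: [0.4475, 0.0123, 0.2813]
tool_rot: [-0.725, 3.055, -0.001]
contact_force: [1.5, -0.5, -0.1]
opening: 0.0358
grip_force: 0.4
```

Request:
apply_moves(
  rows=[0,0.007,0,0,0,0.018,0,0.014,0,0,0,0.037],
)

```text
t: 11.2
tool_pos: [0.4444, 0.0189, 0.2813]
tool_rot: [-0.635, 3.073, -0.007]
contact_force: [4.7, -5.6, -2.7]
opening: 0.0357
grip_force: 3.6
```

```bash
python3 st.py "phi(o['tool_pos'])+np.arange(0.03,.2,.03)"
```

```text
11.2 phi -0.09386572154402106 F [ 4.67057627 -5.58331816 -2.71268256] tangential -6.9854236687497115
[-0.001, 0.007, 0.0, -0.003, 0.002, 0.017]
[-0.001, 0.014, 0.0, -0.003, 0.002, 0.036]
[-0.001, 0.021, 0.0, -0.003, 0.002, 0.055]
[-0.002, 0.028, 0.0, -0.003, 0.002, 0.074]
[-0.003, 0.035, 0.0, -0.003, 0.002, 0.093]
[-0.004, 0.042, 0.0, -0.003, 0.002, 0.112]
```

Request:
apply_moves(
  rows=[0,0.007,0,0,0,0.018,-0.001,0.014,0,0,0,0.037],
)

```text
t: 11.4
tool_pos: [0.4415, 0.0262, 0.2812]
tool_rot: [-0.545, 3.091, -0.009]
contact_force: [3.8, -8.6, -2.6]
opening: 0.0357
grip_force: 4.7
```

Request:
apply_moves(
  rows=[0,0.007,0,0,0,0.018,-0.001,0.014,0,0,0,0.037],
)

```text
t: 11.6
tool_pos: [0.439, 0.0337, 0.2812]
tool_rot: [-0.455, 3.107, -0.011]
contact_force: [2.6, -11.5, -2.1]
opening: 0.0359
grip_force: 5.7
```

```bash
python3 st.py "phi(o['tool_pos'])+np.arange(0.03,.2,.03)"
```

```text
11.6 phi 0.01896477332686386 F [  2.63321687 -11.47466411  -2.05625572] tangential -11.741474969354508
[-0.0, 0.007, 0.0, -0.005, 0.0, 0.014]
[-0.001, 0.014, 0.0, -0.005, 0.001, 0.033]
[-0.001, 0.021, 0.0, -0.005, 0.001, 0.052]
[-0.002, 0.028, 0.0, -0.005, 0.001, 0.071]
[-0.003, 0.035, 0.0, -0.005, 0.001, 0.09]
[-0.004, 0.042, 0.0, -0.005, 0.001, 0.11]
```

The driving pull is about 11 N, so I stop here, centre the fingers round the knob and lift away.

Request:
apply_moves(
  rows=[0,-0.005,0,0,0,0,0,-0.01,0,0,0,0,0,-0.012,0,0,0,0,0,-0.012,-0.04,0,0,0,0,-0.012,-0.1,0,0,0,0,-0.012,-0.17,0,0,0,0,-0.012,-0.2,0,0,0,0,-0.012,-0.2,0,0,0,0,-0.012,-0.2,0,0,0],
)

```text
t: 12.5
tool_pos: [0.4404, 0.0287, 0.3994]
tool_rot: [0.462, -3.106, -0.001]
contact_force: [-0.0, -0.3, 0.1]
opening: 0.0359
grip_force: 0.0
```

Run:
```python
from h import *
o,im,d,m=grab('scene','s4.png')
print(o['t'],o['tool_pos'],o['contact_force'])
cv2.imwrite('pics/s4c.png',cv2.resize(im[170:330,290:440],None,fx=3.5,fy=3.5,interpolation=cv2.INTER_CUBIC))
```

```text
12.5 [0.4403782  0.02873287 0.39938738] [-0.04988439 -0.31629893  0.14825515]
```

View pics/s4c.png

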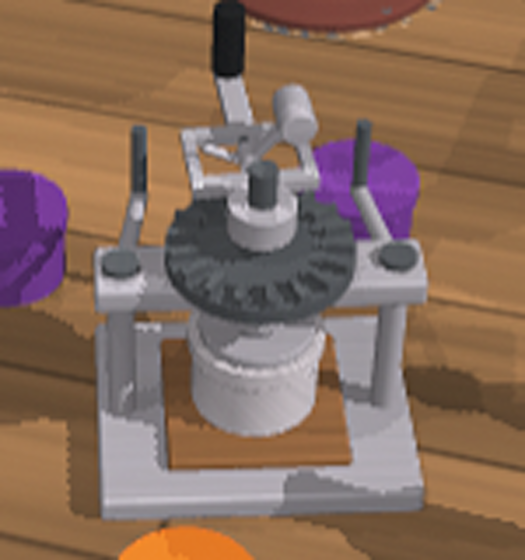

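The lever roller leans to the clockwise side at (295,112). The plate sits on the tin at (262,345), the tin is still on its board, and the arm is clear, so I hand the job in.

```bash
python3 -c "
from station import ctrl
print(ctrl.finish_job())"
```

```text
the job is handed in; nothing more can be done
None
```

The job is handed in, with no verdict returned: the lever is on the clockwise side, the plate was clamped on the tin at a driving pull of about 11–12 N (under the 14 N limit), and the arm is clear of the press.

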